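# Seat a sample jar in the free well of the jar holder and unscrew its tight cap

## Robot

A 7-joint arm with a two-finger parallel gripper is mounted at the origin on a cart in front of the work surface, level with it; the furniture and walls round the work are solid. World frame = base frame: x ahead of the robot, y to its left, z up, the work surface at z = 0. Lengths are in mm, angles in rad, forces in N, time in s.
With the tool pointing down it reaches from about 400 to 875 mm from the base axis. Payload 4.4 kg.
Tool frame: the origin (TCP) lies at the very end of the fingers, on their centre line; the grasp point (between the pads) lies 19 mm behind it; z points along the fingers, y is the direction in which the jaws open and shut (so a half turn about z gives the same grasp; the last joint's range is limited). The gripper opens to 85 mm and grips with 20 to 120 N. Pads are 22 mm wide; open, the fingers measure 114 mm over their backs; the gripper's body (76 mm by 85 mm) begins 54 mm behind the grasp point. The pads swing forward as they close: fully open they stand 13 mm farther back than shut.
Start: joints at [1.236, 0.628, 0.038, 1.517, -0.027, 0.996, -0.02], TCP at [172.651, -626.665, 231.313] pointing down, gripper open.
Joint ranges: [-3.06, 3.06], [-0.37, 2.12], [-1.25, 1.32], [0.18, 2.47], [-1.1, 4.24], [0.23, 1.98], [-2.94, 2.94]. Speed limits (rad/s): [2.57, 2.57, 3.14, 3.14, 3.14, 3.14, 3.14].

## Interface

Orientations are given as [roll, pitch, yaw] about the fixed x, y, z axes, in that order (R = Rz(yaw) Ry(pitch) Rx(roll)).
In Python, from cell import ctrl gives the robot as it stands.
- The arm moves only by the shell command python3 -m crank 'ROWS' [OPENING]. ROWS is JSON, a list that holds one entry, the list of rows, each a list of 6 numbers: the shift along the tool's x, y, z in units of 30 mm (1.0 is 30 mm), then the turn, a rotation vector about the tool's x, y, z in units of 6 degrees (1.0 is 6 degrees). In form: [[[tx, ty, tz, rx, ry, rz], ...]]. A call has 1 to 12 rows; each row shifts and turns the pose as measured when the row begins, along the tool's axes as they then stand; what a row does not reach is not made up. A row lasts 1/12 s, in which the tool goes at most 41.7 mm and 7.16 degrees, less where a joint would pass 70% of its speed; a pose out of reach is approached as far as the arm can. A call is refused whole if a number of a shift passes 1 or a number of a turn 1, either way. A call with a gripper value outside its range is refused whole. OPENING is the gripper command: -1 is fully open, 1 is shut, values between are in proportion, set as the call begins (- or left out, the last holds). The fingers move at their own pace and stop on an object; the grip force is fixed at half the most. Time passes only in rows, so rows that do not move let the fingers close. It gives the time, the measured TCP pose, the force and the opening at its end, in the units of the state.
- ctrl.read_state(): the state, without advancing time (a new reading comes with each control period).
- ctrl.get_image(name): name is "scene" or "side" or "wrist"; returns a dict with "color" (420x560x3 uint8, red, green, blue), "depth" (420x560 float32, mm along the optical axis (not along the pixel's ray), 0 where there is no reading), "camera_matrix" (3x3 intrinsics, pixels), "k1" (the pictures are not rectified: a ray, as slopes to the right and down, at radius r is drawn at 1 + k1 r^2 times it, then the intrinsics apply), "R" (3x3) and "t" (3): a world point X has camera coordinates R X + t. Camera axes: x right, y down, z forward; pixel columns grow to the right and rows downward; lengths in mm; the calibration is good to about 2 mm. A picture is of the moment at which its call begins.
- ctrl.finish_job(): hands the job in, once; it reports no verdict.
Trained networks look in a picture, given as the dict that the camera call returned (one of the last four; its "shot" number tells which), for a name from the list of things; names that differ only in an ending like _2 or _b are one class to them, and where a whole thing is asked for, a point or a joint stands for the part that bears it (a point fixed in the world has none). Each returns a list of dicts, best first, with "conf" (0 to 1); they miss things now and then, are a little off and sometimes report something else, mostly with a low value. They report only what shows in the picture. A call takes as long as a camera call.
- ctrl.search_frame(query, picture): "extent" ([centre column, centre row, width, height] in pixels, round what is visible of it).
The state is a dict: "clock": time; "qpos": joint angles; "qd": joint speeds; "tau": joint torques, N m; "eef_pos": TCP position; "tool_rot": TCP orientation; "force": force on the tool from outside, world axes, zero at the start; "torque": the same for the moment, N m; "width": finger opening in mm.
Only numpy, scipy, OpenCV 4.12 (cv2) and the standard library are available. Lean on these libraries where they do the work, as an engineer would, in place of code of your own. Each camera call takes 0.05 s, during which the arm holds its last target. There are 200 camera calls.

## Task

Stand the white square jar with the blue cap fully down in whichever well of the grey two-well holder is free, so that the well keeps it from turning; then unscrew its tight blue cap (anticlockwise seen from above) until the thread lets go and lift the cap straight off. Finish still gripping the cap, level and centred a finger's breadth (1 to 2 cm) above the jar's open mouth, nothing touching the jar but the holder: do not put the cap down or let it go. Keep the jar upright and closed until it is in the well and do not pull it up again with the cap; leave the black-capped jar and the other things where they are.

Things in the scene. Friction and masses are not known exactly. Their poses are not given: they have to be found in the camera images.
- jar: white opaque square wide-mouth jar to open, loose, 0.26 to 0.5 kg. Body 56 x 56 mm, edges rounded 6 mm, 70 mm high; round neck (36 mm dia.) up to the rim at 94 mm. Origin at the centre of its underside, z up, x and y square to its sides. Starts upright on the worktop, cap on tight; it can be carried by its tight cap or by the top of its body
- cap: blue ribbed screw cap on that jar, 54 mm dia., 26 mm high, 70 g. Origin at the centre of its lower edge, z up. Tight, its lower edge is 75 mm and its top 101 mm above the jar's underside, leaving 5 mm between its edge and the jar's shoulder. It takes 0.2 to 0.6 N m to turn (a grip under some 15 N slips); pulling it before the thread lets go only lifts jar and cap together
- cap_edge (a point): centre of the cap's lower edge (= the cap's origin). Quick-release thread: turned ANTICLOCKWISE from above, relative to the jar, the cap rises about 3 mm in the first 1.05 rad, pushed by its sprung seal (30 N when tight, fading as it rises), is free from 1.3 to 1.7 rad (best 1.5) and meets a stop at 1.75; tight is a stop too
- jar_rim (a point): centre of the jar's mouth, level with its rim, 94 mm above its underside. The freed cap lifts straight up with no resistance; the thread parts are clear of one another 10 mm above tight, the cap's lower edge is level with the rim 19 mm above tight
- holder: grey block, 92 (x) by 206 (y) by 36 mm high, with 6 mm high steel feet at its ends (256 mm over all in y), fixed to the worktop. Origin at the centre of its underside. Wells centred at y = +57.5 and -57.5 mm, 60 mm square along its x and y, 28 mm deep, 3 mm chamfer. The black-capped jar stands in one well; the other is free; which one varies
- well_left (a point): centre of the mouth of the holder's +y well, level with the block's top, 28 mm above the well's floor (floor 8 mm above the worktop). A jar fits in any of its four quarter-turn positions with 2 mm of play a side and can then turn by about 0.07 rad at most
- well_right (a point): centre of the mouth of the holder's -y well, the same size as the other. The chamfer guides little (edges tend to catch on it): centre and square the jar to within about 2 mm before letting it down
- other_jar: another white square jar of the same size with a BLACK cap, standing in one of the holder's wells; it belongs to someone else and stays. 56 mm square, 101 mm high, origin at the centre of its underside
- beaker_250: glass beaker, 72 mm dia., 94 mm high, loose bystander; origin at the centre of its underside
- petri_empty: Petri dish, 61 mm dia., 15 mm high, loose bystander; origin at the centre of its underside
- strip_box: yellow box of test strips, 42 x 72 x 18 mm, loose bystander; origin at the centre of its underside
- lab_timer: white lab timer lying on its back, 50 x 62 x 19 mm, loose bystander; origin at the centre of its underside
- marker: blue marker pen lying, 124 mm long, 15 mm thick, loose bystander; origin under its middle

How it is judged:
By the outcome, as a careful person would: the job done as asked, in the order asked, and still so for the second after the job is handed in, while the arm keeps its last pose, push and grip.
It also fails if it takes over 50 s, if anything falls off the work surface, if the arm or the gripper's body presses on something with over 40 N, if the wrist force passes 120 N, or if a joint passes its speed limit or range.

## Working session

There is one attempt and no reset: what is moved stays moved. The work goes in short steps, Python scripts to look and compute and a shell command to move; the robot and the scene stay as the last step left them, time stands still between calls to the robot, and variables do not carry over. Pictures are saved under pics/ and viewed, about 8 in all and at most 12, crops included, and the job is handed in when it is done.

```bash
ls; mkdir -p pics; cat > h.py <<'E'
import numpy as np, cv2
from scipy.spatial.transform import Rotation as Ro
from cell import ctrl
def world(p,uv,depth=None):
    """pixels -> world using depth image"""
    K=p["camera_matrix"];uv=np.atleast_2d(np.array(uv,float))
    d=np.array([p["depth"][int(round(v)),int(round(u))] for u,v in uv]) if depth is None else depth
    s=rays(p,uv)
    return (np.c_[s,np.ones(len(s))]*d[:,None]-p["t"])@p["R"]
def rays(p,uv):
    K=p["camera_matrix"];uv=np.atleast_2d(np.array(uv,float))
    s=(uv-[K[0][2],K[1][2]])/[K[0][0],K[1][1]]
    n=s.copy()
    for _ in range(10): n=s/(1+p["k1"]*(n**2).sum(1,keepdims=True))
    return n
def cloud(p):
    h,w=p["depth"].shape
    v,u=np.mgrid[:h,:w]
    X=world(p,np.c_[u.ravel(),v.ravel()],p["depth"].ravel().astype(float))
    return X.reshape(h,w,3)
def save(p,n): cv2.imwrite("pics/"+n,p["color"][:,:,::-1])
E
python3 - <<'E'
from h import *
s=ctrl.read_state();print({k:np.round(v,3) for k,v in s.items() if k!='tau'})
a=ctrl.get_image("scene");b=ctrl.get_image("side")
im=np.vstack([a["color"],b["color"]])
save(a,"scene.png");save(b,"side.png")
for p in(a,b):
  print(-np.array(p["R"]).T@p["t"])
  for q in["jar","cap","holder","other_jar","beaker_250","strip_box","lab_timer","marker","petri_empty"]:
    print(q,[(round(r["conf"],2),np.round(r["extent"])) for r in ctrl.search_frame(q,p)[:2]])
E
```

```text
pics
{'clock': np.float64(0.0), 'qpos': array([ 1.236,  0.629,  0.038,  1.518, -0.027,  0.996, -0.02 ]), 'qd': array([ 0.001,  0.   , -0.001,  0.001, -0.002, -0.001, -0.001]), 'eef_pos': array([ 172.449, -626.073,  230.382]), 'tool_rot': array([-3.14 ,  0.   ,  0.269]), 'force': array([-0.752,  0.774,  0.143]), 'torque': array([0.004, 0.021, 0.027]), 'width': np.float64(85.72)}
[-103.88329142  488.55942987 1018.93592187]
jar [(0.8, array([201., 318.,  33.,  32.]))]
cap [(0.74, array([199., 301.,  27.,  30.]))]
holder [(0.92, array([296., 253.,  96.,  63.]))]
other_jar [(0.85, array([277., 249.,  31.,  39.]))]
beaker_250 [(0.73, array([231., 198.,  29.,  38.]))]
strip_box [(0.82, array([406., 194.,  22.,  23.])), (0.37, array([276., 250.,  26.,  37.]))]
lab_timer [(0.55, array([376., 243.,  22.,  25.])), (0.44, array([279., 249.,  30.,  37.]))]
marker [(0.54, array([376., 202.,  22.,  30.]))]
petri_empty [(0.93, array([180., 242.,  22.,  24.]))]
[-632.90677898 -211.20053149  677.6195495 ]
jar [(0.33, array([276., 241.,  72.,  30.]))]
cap [(0.24, array([409., 254.,  26.,  15.]))]
holder [(0.65, array([278., 242.,  74.,  31.]))]
other_jar [(0.88, array([252., 220.,  18.,  30.]))]
beaker_250 [(0.96, array([275., 192.,  21.,  34.])), (0.4, array([280., 243.,  77.,  30.]))]
strip_box [(0.85, array([410., 254.,  29.,  15.]))]
lab_timer [(0.61, array([336., 264.,  27.,  15.]))]
marker [(0.56, array([375., 248.,  12.,  24.])), (0.39, array([407., 254.,  28.,  18.]))]
petri_empty []
```

View pics/scene.png

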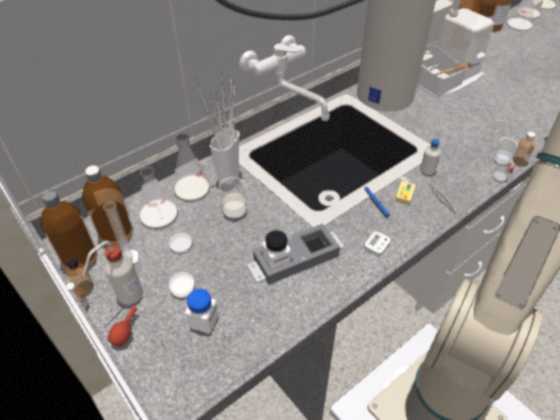

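```bash
python3 - <<'E'
from h import *
p=ctrl.get_image("scene");X=cloud(p)
def reg(u,v,w,h):
  c=X[v-h//2:v+h//2,u-w//2:u+w//2].reshape(-1,3); return c
for n,e in dict(cap=(199,301,40,44),other=(277,249,40,50),holder=(296,253,120,90),beaker=(231,198,40,50),petri=(180,242,30,30),strip=(406,194,30,30),timer=(376,243,30,30),marker=(376,202,30,36)).items():
  c=reg(*e)
  for lo,hi in((8,28),(31,40),(92,112)):
    q=c[(c[:,2]>lo)&(c[:,2]<hi)]
    if len(q)>15: print(n,lo,len(q),np.round(q.mean(0)),np.round(np.percentile(q,2,0)),np.round(np.percentile(q,98,0)))
E
```

```text
cap 8 95 [542. 235.  19.] [461. 214.   9.] [589. 258.  27.]
cap 31 132 [558. 238.  33.] [458. 216.  31.] [602. 282.  39.]
cap 92 439 [482. 250. 102.] [460. 225.  93.] [509. 273. 107.]
other 8 123 [488.  27.  18.] [457. -15.   8.] [542.  66.  28.]
other 31 530 [498.   5.  37.] [460. -70.  32.] [554.  57.  40.]
other 92 292 [502.  14. 107.] [482. -14.  93.] [530.  36. 112.]
holder 8 1124 [504. -70.  14.] [ 430. -229.    8.] [707.  75.  27.]
holder 31 1225 [489. -45.  37.] [ 435. -146.   32.] [555.  56.  40.]
holder 92 292 [502.  14. 107.] [482. -14.  93.] [530.  36. 112.]
beaker 8 154 [745. -22.  18.] [ 703. -101.    8.] [858.  14.  28.]
beaker 31 115 [765. -31.  36.] [705. -84.  31.] [857.  12.  40.]
beaker 92 76 [742. -26.  95.] [704. -57.  92.] [772.  14.  99.]
petri 8 354 [720. 168.  16.] [694. 140.   9.] [750. 196.  21.]
strip 8 291 [ 464. -437.   18.] [ 436. -475.   10.] [ 495. -402.   23.]
timer 8 391 [ 385. -234.   18.] [ 359. -267.    9.] [ 414. -205.   24.]
marker 8 197 [ 500. -351.   14.] [ 439. -402.    8.] [ 558. -318.   19.]
```

The scene view shows the blue cap at (199,300). The black-capped jar is in the left (+y) well at (277,243), and the free right (−y) well is at (318,243). Next I move over the holder for a wrist view.

```bash
python3 -m crank '[[[0.9,-1,-0.2,0,0,0],[0.9,-1,-0.2,0,0,0],[0.9,-1,-0.2,0,0,0],[0.9,-1,-0.2,0,0,0],[0.9,-1,-0.2,0,0,0],[0.9,-1,-0.2,0,0,0],[0.9,-1,-0.2,0,0,0],[0.9,-1,-0.2,0,0,0],[0.9,-1,-0.2,0,0,0],[0.9,-1,-0.2,0,0,0],[0.9,-1,-0.2,0,0,0],[0.9,-1,-0.2,0,0,0]]]' -1; python3 - <<'E'
from h import *
print(ctrl.read_state()["qpos"])
E
```

```text
clock: 2.05
eef_pos: [390.0, -192.1, 301.0]
tool_rot: [3.134, 0.003, 0.25]
force: [1.3, 0.1, -0.6]
width: 85.3
[ 0.43875632  0.23083493 -0.06447029  1.98428856  0.02842137  0.9251138
 -0.96232211]
```

```bash
python3 -m crank '[[[0.8,-1,0,0,0,0.5],[0.8,-1,0,0,0,0.5],[0.8,-1,0,0,0,0.5],[0.8,-1,0,0,0,0.5],[0,0,0,0,0,0]]]'; python3 - <<'E'
from h import *
p=ctrl.get_image("wrist");save(p,"w1.png")
print(-np.array(p["R"]).T@p["t"],np.round(p["R"],2).tolist(),p["camera_matrix"][0][0])
for q in["holder","well_left","well_right","other_jar","jar"]:
    print(q,[(round(r["conf"],2),np.round(r["extent"])) for r in ctrl.search_frame(q,p)[:2]])
X=cloud(p);q=X[(abs(X[...,2]-36)<5)&(p["depth"]>0)]
q=q[(abs(q[:,0]-490)<120)&(abs(q[:,1]+45)<160)]
print(len(q),np.round(np.percentile(q,[1,99],0)),np.median(q[:,2]),cv2.minAreaRect(q[:,:2].astype(np.float32)))
E
```

```text
clock: 2.47
eef_pos: [471.3, -42.0, 303.8]
tool_rot: [3.136, -0.01, 0.041]
force: [0.1, 0.9, 0.1]
width: 85.4
[548.10345266 -37.85360962 446.53941042] [[0.04, -1.0, 0.01], [-0.95, -0.04, 0.3], [-0.3, -0.02, -0.96]] 309.04327330446904
holder [(0.87, array([288., 157., 181., 111.])), (0.35, array([413., 233.,  46.,  42.]))]
well_left [(0.85, array([288., 157., 181., 108.]))]
well_right [(0.74, array([290., 157., 182., 110.]))]
other_jar [(0.56, array([244., 150.,  59.,  58.]))]
jar [(0.88, array([ 73., 157.,  66.,  62.]))]
6355 [[ 437. -148.   32.]
 [ 558.   60.   37.]] 35.05753691638365 ((497.0431213378906, -44.124656677246094), (206.470947265625, 92.3569564819336), 77.28093719482422)
```

View pics/w1.png

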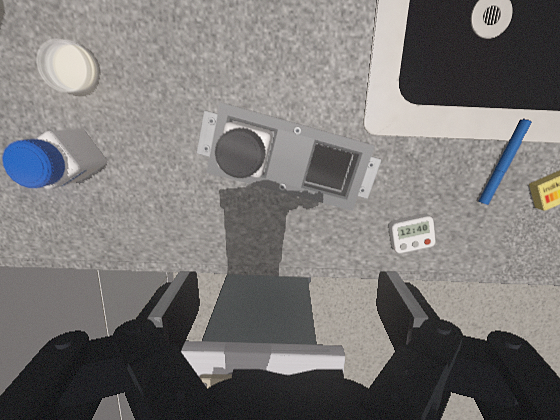

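The wrist view shows the free well at (331,166), the black cap at (240,152) and the jar with its blue cap at (35,163). The rectangle fit gives 206.5 x 92.4 mm, which matches the holder, with yaw ≈ −0.222 and the free well at (484.3, −100.2). Next is the jar.

```bash
python3 -m crank '[[[0,-1,0.2,0,0,0],[0,-1,0.2,0,0,0],[0,-1,0.2,0,0,0],[0,-1,0.2,0,0,0],[0,-1,0.2,0,0,0],[0,-1,0.2,0,0,0],[0,-1,0.2,0,0,0],[0,-1,0.2,0,0,0],[0,-1,0.2,0,0,0],[0,-1,0.2,0,0,0],[0,0,0,0,0,0]]]'; python3 - <<'E'
from h import *
p=ctrl.get_image("wrist");save(p,"w2.png")
for q in["jar","cap"]:
    print(q,[(round(r["conf"],2),np.round(r["extent"])) for r in ctrl.search_frame(q,p)[:2]])
X=cloud(p);ok=(p["depth"]>0)&(abs(X[...,0]-484)<70)&(abs(X[...,1]-249)<70)
c=X[ok&(X[...,2]>94)&(X[...,2]<110)]
print(len(c),np.median(c[:,2]),cv2.minEnclosingCircle(c[:,:2].astype(np.float32)),cv2.minAreaRect(c[:,:2].astype(np.float32)))
for lo,hi in((63,73),(20,60)):
  s=X[ok&(X[...,2]>lo)&(X[...,2]<hi)]
  print(len(s),np.percentile(s,[1,99],0).round(),cv2.minAreaRect(s[:,:2].astype(np.float32)))
  np.save(f"pics/s{lo}.npy",s)
E
```

```text
clock: 3.68
eef_pos: [466.2, 238.0, 237.6]
tool_rot: [3.125, -0.011, -0.013]
force: [-0.3, 0.8, 0.2]
width: 85.5
jar [(0.8, array([273., 162.,  68.,  55.]))]
cap [(0.86, array([275., 179.,  51.,  58.]))]
2590 100.59263033426558 ((487.041015625, 250.58216857910156), 27.195465087890625) ((487.2651062011719, 250.6939697265625), (52.94804000854492, 53.185611724853516), 60.9136848449707)
487 [[475. 216.  63.]
 [522. 285.  70.]] ((487.04779052734375, 250.65980529785156), (55.77220153808594, 55.925777435302734), 32.59033966064453)
131 [[485. 216.  21.]
 [523. 282.  59.]] ((507.3880615234375, 245.35809326171875), (68.57288360595703, 31.57498550415039), 76.91865539550781)
```

View pics/w2.png

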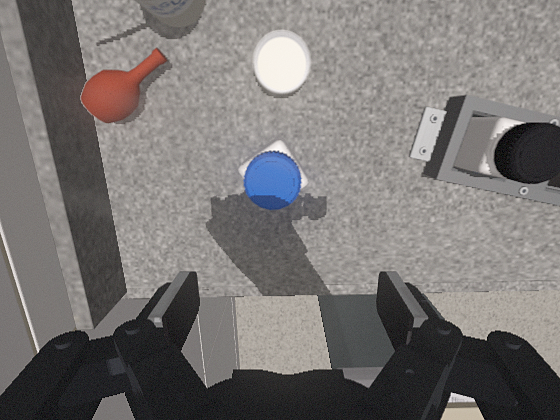

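The jar is at (273,180): centre (487.0, 250.6), yaw 32.6°, and a body fit of 55.8 x 55.9 mm, which agrees with the given size. I'll grip the top of the body, which also squares the jar to the jaws.

```bash
cat >> h.py <<'E'
def to(x,y,z,yaw):
    s=ctrl.read_state();R=Ro.from_euler("xyz",s["tool_rot"])
    T=Ro.from_euler("xyz",[np.pi,0,yaw])
    d=R.inv().apply(np.array([x,y,z])-s["eef_pos"])/30
    d2=T.inv().apply(np.array([x,y,z])-s["eef_pos"])/30
    print("clk",round(s["clock"],2),"pos",np.round(s["eef_pos"],1),"rot",np.round(s["tool_rot"],3),"F",np.round(s["force"],1),"w",round(s["width"],1),"q7",round(s["qpos"][6],2))
    print("turn",np.round(np.degrees((R.inv()*T).as_rotvec())/6,2),"shift now",np.round(d,2),"shift after turn",np.round(d2,2))
E
python3 -c "from h import *;to(487,250.6,120,0.569)"
```

```text
clk 3.83 pos [467.3 230.8 238.3] rot [ 3.12  -0.011 -0.02 ] F [-0.  -0.4 -0.4] w 85.5 q7 -2.24
turn [ 0.23 -0.04 -5.63] shift now [ 0.6  -0.76  3.93] shift after turn [ 0.91 -0.2   3.94]
```

```bash
python3 -m crank '[[[0,0,0,0.2,0,-1],[0,0,0,0,0,-1],[0,0,0,0,0,-1],[0,0,0,0,0,-1],[0,0,0,0,0,-1],[0,0,0,0,0,-0.6],[0,0,0,0,0,0],[0,0,0,0,0,0]]]';python3 -c "from h import *;to(487,250.6,120,0.569);to(487,250.6,120,0.569)"
```

```text
clock: 4.5
eef_pos: [471.8, 210.7, 240.9]
tool_rot: [3.126, -0.007, 0.565]
force: [0.0, 0.0, 0.4]
width: 85.1
clk 4.5 pos [471.8 210.7 240.9] rot [ 3.126 -0.007  0.565] F [0.  0.  0.4] w 85.1 q7 -1.69
turn [ 0.15 -0.07 -0.04] shift now [ 1.11 -0.91  4.02] shift after turn [ 1.14 -0.85  4.03]
clk 4.5 pos [471.8 210.7 240.9] rot [ 3.126 -0.007  0.565] F [0.  0.  0.4] w 85.1 q7 -1.69
turn [ 0.15 -0.07 -0.04] shift now [ 1.11 -0.91  4.02] shift after turn [ 1.14 -0.85  4.03]
```

```bash
python3 -m crank '[[[0.4,-0.3,0.9,0.15,0,0],[0.4,-0.3,0.9,0,0,0],[0.3,-0.3,0.9,0,0,0]]]';python3 -m crank '[[[0,0,0,0,0,0],[0,0,0,0,0,0]]]'; python3 -c "from h import *;to(487,250.6,120,0.569)"
```

```text
clock: 4.75
eef_pos: [493.0, 246.3, 164.7]
tool_rot: [3.136, -0.02, 0.547]
force: [0.2, 0.8, 0.5]
width: 85.5
clock: 4.92
eef_pos: [491.3, 245.2, 160.4]
tool_rot: [3.137, -0.013, 0.544]
force: [-0.8, -1.2, 0.5]
width: 85.3
clk 4.92 pos [491.3 245.2 160.4] rot [ 3.137 -0.013  0.544] F [-0.8 -1.2  0.5] w 85.3 q7 -1.78
turn [ 0.05 -0.12 -0.24] shift now [-0.05 -0.24  1.34] shift after turn [-0.02 -0.23  1.35]
```

```bash
python3 -m crank '[[[0,-0.2,0.4,0,-0.1,-0.3],[0,-0.05,0.4,0,0,0],[0,0,0,0,0,0]]]'; python3 -c "from h import *;to(487,250.6,46,0.569)"
```

```text
clock: 5.17
eef_pos: [488.8, 249.9, 137.7]
tool_rot: [3.134, -0.004, 0.574]
force: [-0.0, 0.4, -0.3]
width: 85.4
clk 5.17 pos [488.8 249.9 137.7] rot [ 3.134 -0.004  0.574] F [-0.   0.4 -0.3] w 85.4 q7 -1.79
turn [ 0.07 -0.03  0.05] shift now [-0.05 -0.07  3.06] shift after turn [-0.04 -0.05  3.06]
```

```bash
python3 -m crank '[[[-0.02,-0.03,0.6,0.05,0,0],[-0.02,-0.03,0.6,0,0,0],[0,0,0.6,0,0,0],[0,0,0.6,0,0,0],[0,0,0.5,0,0,0],[0,0,0.2,0,0,0],[0,0,0,0,0,0]]]'; python3 -c "from h import *;to(487,250.6,46,0.569)"
```

```text
clock: 5.75
eef_pos: [492.9, 250.9, 49.4]
tool_rot: [3.136, -0.016, 0.574]
force: [-0.9, 0.0, 0.2]
width: 85.1
clk 5.75 pos [492.9 250.9  49.4] rot [ 3.136 -0.016  0.574] F [-0.9  0.   0.2] w 85.1 q7 -1.84
turn [ 0.05 -0.15  0.05] shift now [-0.17 -0.1   0.11] shift after turn [-0.17 -0.1   0.11]
```

```bash
python3 -m crank '[[[-0.17,-0.1,0.1,0.05,-0.15,0],[0,0,0,0,0,0]]]'; python3 -m crank '[[[0,0,0,0,0,0],[0,0,0,0,0,0],[0,0,0,0,0,0],[0,0,0,0,0,0],[0,0,0,0,0,0],[0,0,0,0,0,0],[0,0,0,0,0,0],[0,0,0,0,0,0]]]' 1; python3 -c "from h import *;to(487,250.6,46,0.569)"
```

```text
clock: 5.92
eef_pos: [487.4, 250.7, 47.8]
tool_rot: [3.141, -0.001, 0.574]
force: [-0.0, -0.6, 0.5]
width: 85.5
clock: 6.58
eef_pos: [488.1, 251.0, 50.5]
tool_rot: [3.141, -0.003, 0.574]
force: [-0.7, -0.1, -1.5]
width: 54.9
clk 6.58 pos [488.1 251.   50.5] rot [ 3.141e+00 -3.000e-03  5.740e-01] F [-0.7 -0.1 -1.5] w 54.9 q7 -1.84
turn [ 0.   -0.03  0.04] shift now [-0.04 -0.01  0.15] shift after turn [-0.04 -0.01  0.15]
```

```bash
python3 -m crank '[[[0,0,-0.4,0,0,0],[0,0,-0.7,0,0,0],[0,0,-0.8,0,0,0],[0,0,-0.8,0,0,0],[0,0,-0.8,0,0,0],[0,0,-0.8,0,0,0],[0,0,-0.5,0,0,0],[0,0,0,0,0,0]]]'; python3 -c "from h import *;to(484.3,-100.2,190,-0.222)
p=ctrl.get_image('wrist');save(p,'w3.png')"
```

```text
clock: 7.25
eef_pos: [484.4, 248.7, 196.3]
tool_rot: [-3.141, 0.009, 0.574]
force: [0.3, 0.8, -3.2]
width: 54.5
clk 7.25 pos [484.4 248.7 196.3] rot [-3.141  0.009  0.574] F [ 0.3  0.8 -3.2] w 54.5 q7 -1.74
turn [0.03 0.08 7.61] shift now [-6.32  9.76  0.26] shift after turn [ 2.56 11.35  0.21]
```

View pics/w3.png

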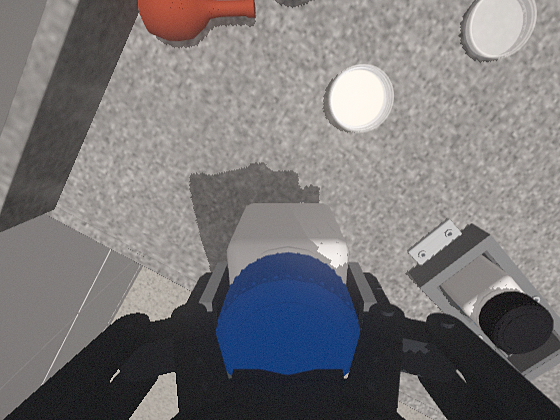

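The jar is held square between the jaws (blue cap at (288,315), body above it) and hangs upright. Now I carry it over to the free well.

```bash
python3 -m crank '[[[-0.2,0.5,0,0,0,0.95],[-0.3,0.9,0,0,0,0.95],[-0.3,0.9,0,0,0,0.95],[-0.2,0.9,0,0,0,0.95],[-0.1,0.9,0,0,0,0.95],[0,0.9,0,0,0,0.95],[0,0.9,0,0,0,0.95],[0.1,0.9,0,0,0,0.95],[0,0,0,0,0,0]]]'; python3 -c "from h import *;to(484.3,-100.2,190,-0.222)"
```

```text
clock: 8.05
eef_pos: [486.5, 31.6, 182.0]
tool_rot: [3.126, 0.026, -0.255]
force: [-0.1, -0.9, -4.5]
width: 54.7
clk 8.05 pos [486.5  31.6 182. ] rot [ 3.126  0.026 -0.255] F [-0.1 -0.9 -4.5] w 54.7 q7 -2.02
turn [ 0.15  0.25 -0.31] shift now [ 1.03  4.27 -0.23] shift after turn [ 0.9   4.3  -0.27]
```

```bash
python3 -m crank '[[[0.2,0.8,-0.05,0.1,0.1,-0.1],[0.2,0.9,-0.05,0.05,0.1,-0.1],[0.2,0.9,-0.05,0,0.05,-0.1],[0.2,0.9,-0.05,0,0,0],[0.1,0.6,0,0,0,0],[0,0,0,0,0,0],[0,0,0,0,0,0]]]'; python3 -c "from h import *;to(484.3,-100.2,120,-0.222)"
```

```text
clock: 8.63
eef_pos: [476.5, -100.3, 177.3]
tool_rot: [3.138, 0.018, -0.22]
force: [0.2, 1.2, -4.6]
width: 54.3
clk 8.63 pos [ 476.5 -100.3  177.3] rot [ 3.138  0.018 -0.22 ] F [ 0.2  1.2 -4.6] w 54.3 q7 -1.72
turn [0.03 0.17 0.02] shift now [ 0.28 -0.07  1.9 ] shift after turn [ 0.25 -0.06  1.91]
```

```bash
python3 -m crank '[[[0.28,-0.05,0.5,0,0.15,0],[0,0,0.7,0,0,0],[0,0,0.7,0,0,0],[0,0,0.4,0,0,0],[0,0,0,0,0,0]]]'; python3 -c "from h import *;to(485.3,-100.4,100,-0.222)"
```

```text
clock: 9.05
eef_pos: [483.7, -96.4, 102.3]
tool_rot: [3.14, 0.005, -0.215]
force: [-0.2, 0.4, -4.4]
width: 54.8
clk 9.05 pos [483.7 -96.4 102.3] rot [ 3.14   0.005 -0.215] F [-0.2  0.4 -4.4] w 54.8 q7 -1.75
turn [0.02 0.05 0.07] shift now [0.08 0.12 0.07] shift after turn [0.08 0.12 0.08]
```

```bash
python3 -m crank '[[[0.08,0.12,0.07,0,0.05,0.07],[0,0,0,0,0,0]]]'; python3 - <<'E'
from h import *
to(485.3,-100.4,100,-0.222)
p=ctrl.get_image('wrist')
X=cloud(p);ok=(p["depth"]>0)
q=X[ok&(abs(X[...,2]-36)<4)&(abs(X[...,0]-490)<90)&(abs(X[...,1]+45)<130)]
print("holder",len(q),cv2.minAreaRect(q[:,:2].astype(np.float32)))
c=X[ok&(X[...,2]>140)&(X[...,2]<165)&(np.hypot(X[...,0]-485,X[...,1]+100)<40)]
print("captop",len(c),np.median(c[:,2]),np.percentile(c,[1,50,99],0).round(1))
s=X[ok&(X[...,2]>112)&(X[...,2]<124)&(np.hypot(X[...,0]-485,X[...,1]+100)<45)]
print("shoulder",len(s),np.median(s[:,2]),cv2.minAreaRect(s[:,:2].astype(np.float32)))
c=p["color"][60:420,60:500]
cv2.imwrite("pics/w4.png",cv2.resize(c,None,fx=1.6,fy=1.6)[:,:,::-1])
E
```

```text
clock: 9.22
eef_pos: [484.6, -98.4, 98.8]
tool_rot: [3.14, 0.003, -0.219]
force: [1.1, -0.4, -4.2]
width: 54.3
clk 9.22 pos [484.6 -98.4  98.8] rot [ 3.14e+00  3.00e-03 -2.19e-01] F [ 1.1 -0.4 -4.2] w 54.3 q7 -1.75
turn [0.01 0.03 0.03] shift now [ 0.04  0.06 -0.04] shift after turn [ 0.04  0.06 -0.04]
holder 14868 ((496.88165283203125, -44.005210876464844), (206.86468505859375, 92.49526977539062), 77.27046966552734)
captop 14781 149.0301206863158 [[ 471.  -138.6  140.5]
 [ 491.3 -100.9  149. ]
 [ 509.1  -66.5  160.3]]
shoulder 3656 116.49603680891859 ((498.4823303222656, -101.26834869384766), (81.92700958251953, 24.075456619262695), 77.28553771972656)
```

View pics/w4.png

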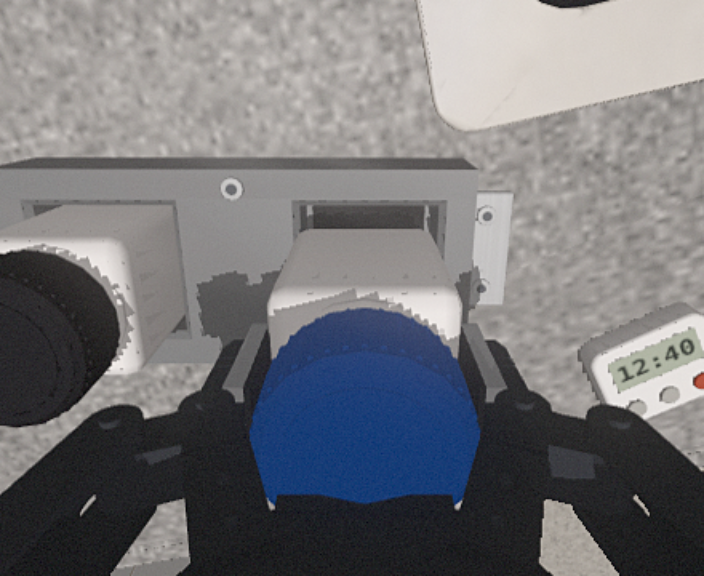

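The jar hangs over the free well (well opening x 295–445, jar base about 300–432) and the holder fit repeats. I'll measure the jar relative to the well before lowering.

```bash
cat >> h.py <<'E'
def rel():
    p=ctrl.get_image('wrist');X=cloud(p);ok=(p["depth"]>0)
    q=X[ok&(abs(X[...,2]-36)<4)&(abs(X[...,0]-490)<90)&(abs(X[...,1]+45)<130)]
    r=cv2.minAreaRect(q[:,:2].astype(np.float32));print("holder",r)
    a=np.radians(77.28);ey=np.array([np.cos(a),np.sin(a)]);ex=np.array([ey[1],-ey[0]])
    w=np.array(r[0])-57.5*ey
    L=np.dstack([(X[...,:2]-w)@ex,(X[...,:2]-w)@ey]);z=X[...,2]
    col=p["color"].astype(int);white=(col.min(2)>110)
    f=ok&(abs(L[...,0]-28)<9)&(abs(L[...,1])<40)&(z>60)&(z<112)
    F=L[f];zz=z[f];m=np.abs(F[:,1])<20
    print("face x: mean",F[m,0].mean(),"slope y",np.polyfit(F[m,1],F[m,0],1)[0],"slope z",np.polyfit(zz[m],F[m,0],1)[0],"n",m.sum())
    for lo in range(60,110,10):
        g=(zz>lo)&(zz<lo+10)&(np.abs(F[:,0]-np.median(F[m,0]))<3)
        if g.sum()>20: print(lo,"y range",np.percentile(F[g,1],[1,99]).round(1))
    to(485.3,-100.4,100,-0.222)
E
python3 -c "from h import *;rel()"
```

```text
holder ((496.68267822265625, -43.98374938964844), (206.8507080078125, 92.87813568115234), 77.30746459960938)
face x: mean 25.7957261984593 slope y -0.003128641870856755 slope z 0.004173033852704379 n 2498
60 y range [-22.6  28.2]
70 y range [-22.7  28.4]
80 y range [-22.9  28.3]
90 y range [-22.8  28.2]
100 y range [-23.   28.2]
clk 9.32 pos [485.2 -97.9  99.6] rot [ 3.141e+00  2.000e-03 -2.190e-01] F [-0.3  1.1 -4.1] w 54.5 q7 -1.75
turn [0.01 0.02 0.03] shift now [ 0.02  0.08 -0.01] shift after turn [ 0.02  0.08 -0.01]
```

```bash
python3 -m crank '[[[0.07,0.09,0,0.01,0.02,0.03],[0,0,0,0,0,0]]]'; python3 -c "from h import *;rel()"
```

```text
clock: 9.48
eef_pos: [487.8, -101.1, 101.0]
tool_rot: [-3.141, -0.003, -0.222]
force: [0.3, 0.3, -4.0]
width: 54.5
holder ((496.726806640625, -43.86174011230469), (206.79537963867188, 92.78829956054688), 77.25653839111328)
face x: mean 29.493778981760844 slope y -0.0002591172233184268 slope z -0.0012443403198723424 n 2389
60 y range [-25.6  25.4]
70 y range [-25.5  25.7]
80 y range [-25.6  25.2]
90 y range [-25.7  25.5]
100 y range [-25.7  25.5]
clk 9.53 pos [ 487.7 -100.7  101. ] rot [-3.141e+00 -3.000e-03 -2.210e-01] F [ 0.7 -0.8 -4.9] w 54.6 q7 -1.75
turn [-0.01 -0.03  0.01] shift now [-0.08  0.01  0.03] shift after turn [-0.08  0.01  0.03]
```

```bash
python3 -m crank '[[[-0.05,0,0.15,0,-0.02,0],[0,0,0.1,0,0,0],[0,0,0,0,0,0]]]'; python3 -c "from h import *;to(486.3,-100.5,88,-0.222)"
```

```text
clock: 9.78
eef_pos: [487.0, -100.8, 94.1]
tool_rot: [-3.14, -0.004, -0.222]
force: [0.4, 0.1, -4.1]
width: 54.4
clk 9.78 pos [ 487.  -100.8   94.1] rot [-3.14  -0.004 -0.222] F [ 0.4  0.1 -4.1] w 54.4 q7 -1.75
turn [-0.01 -0.04 -0.  ] shift now [-0.03 -0.    0.2 ] shift after turn [-0.03 -0.    0.2 ]
```

```bash
python3 -m crank '[[[-0.03,0,0.2,0,-0.03,0],[0,0,0.15,0,0,0],[0,0,0.1,0,0,0],[0,0,0,0,0,0]]]'; python3 -c "from h import *;rel();to(486.3,-100.5,58.5,-0.222)"
```

```text
clock: 10.12
eef_pos: [485.8, -100.5, 78.9]
tool_rot: [-3.14, 0.0, -0.222]
force: [-0.1, -0.5, -5.3]
width: 54.4
holder ((496.8209228515625, -43.77641296386719), (207.19439697265625, 92.87568664550781), 77.21790313720703)
face x: mean 25.651933762804543 slope y -0.0027664897402084037 slope z -0.10208218068044692 n 4150
60 y range [-25.6  25.4]
70 y range [-25.7  25.6]
80 y range [-25.6  25.4]
90 y range [-25.4  25.2]
100 y range [-12.2  12.3]
clk 10.17 pos [ 485.9 -100.5   79.1] rot [-3.14   0.    -0.222] F [-0.2 -0.2 -4.5] w 54.7 q7 -1.75
turn [-0.01  0.   -0.  ] shift now [-0.02 -0.   -0.7 ] shift after turn [-0.02  0.   -0.7 ]
clk 10.17 pos [ 485.9 -100.5   79.1] rot [-3.14   0.    -0.222] F [-0.2 -0.2 -4.5] w 54.7 q7 -1.75
turn [-0.01  0.   -0.  ] shift now [ 0.01 -0.    0.69] shift after turn [ 0.01 -0.    0.69]
```

The jar is 8 mm into the well with no contact force, so I lower it on to the floor.

```bash
python3 -m crank '[[[0,0,0.2,0,0,0],[0,0,0.2,0,0,0],[0,0,0.12,0,0,0],[0,0,0,0,0,0]]]'; python3 -c "from h import *;to(486.3,-100.5,58.5,-0.222)"
```

```text
clock: 10.5
eef_pos: [486.3, -100.5, 61.9]
tool_rot: [-3.14, -0.001, -0.222]
force: [-0.7, 0.6, -4.3]
width: 54.7
clk 10.5 pos [ 486.3 -100.5   61.9] rot [-3.14e+00 -1.00e-03 -2.22e-01] F [-0.7  0.6 -4.3] w 54.7 q7 -1.76
turn [-0.01 -0.   -0.  ] shift now [-0.    0.    0.11] shift after turn [-0.    0.    0.11]
```

```bash
python3 -m crank '[[[0,0,0.08,0,0,0],[0,0,0.06,0,0,0]]]'; python3 -m crank '[[[0,0,0,0,0,0],[0,0,0.03,0,0,0]]]'; python3 -c "from h import *;to(486.3,-100.5,58.5,-0.222)"
```

```text
clock: 10.67
eef_pos: [486.2, -100.4, 58.3]
tool_rot: [-3.14, -0.0, -0.222]
force: [-7.1, 3.4, 33.2]
width: 54.6
clock: 10.83
eef_pos: [486.5, -100.3, 58.4]
tool_rot: [-3.14, -0.001, -0.222]
force: [-3.0, 0.4, 11.9]
width: 54.6
clk 10.83 pos [ 486.5 -100.3   58.4] rot [-3.14e+00 -1.00e-03 -2.22e-01] F [-3.   0.4 11.9] w 54.6 q7 -1.76
turn [-0.01 -0.01  0.  ] shift now [-0.01  0.01 -0.  ] shift after turn [-0.01  0.01 -0.  ]
```

```bash
python3 -m crank '[[[0,0,0,0,0,0],[0,0,0,0,0,0],[0,0,0,0,0,0],[0,0,0,0,0,0],[0,0,0,0,0,0],[0,0,0,0,0,0]]]' -1; python3 -m crank '[[[0,0,-0.3,0,0,0],[0,0,-0.3,0,0,0],[0,0,-0.1,0,0,0],[0,0,0,0,0,0]]]'; python3 - <<'E'
from h import *
to(486.3,-100.5,80,-0.222)
p=ctrl.get_image('scene');X=cloud(p)
c=X[(abs(X[...,0]-486)<60)&(abs(X[...,1]+100)<60)&(p["color"][...,2].astype(int)>p["color"][...,0]+60)]
print(len(c),np.percentile(c,[2,50,98],0).round(1))
p=ctrl.get_image('wrist');save(p,'w5.png')
X=cloud(p);c=X[(abs(X[...,0]-486)<60)&(abs(X[...,1]+100)<60)&(p["color"][...,2].astype(int)>p["color"][...,0]+60)]
print(len(c),np.percentile(c,[2,50,98],0).round(1))
E
```

```text
clock: 11.33
eef_pos: [488.6, -100.7, 59.3]
tool_rot: [-3.14, -0.006, -0.222]
force: [0.4, 0.1, -0.4]
width: 85.1
clock: 11.67
eef_pos: [488.5, -100.7, 82.4]
tool_rot: [-3.14, -0.006, -0.222]
force: [-0.5, 0.4, 0.1]
width: 85.8
clk 11.67 pos [ 488.5 -100.7   82.4] rot [-3.14  -0.006 -0.222] F [-0.5  0.4  0.1] w 85.8 q7 -1.75
turn [-0.01 -0.05 -0.  ] shift now [-0.07  0.01  0.08] shift after turn [-0.07  0.01  0.08]
328 [[ 456.4 -118.7   91.6]
 [ 475.1  -93.2  110.9]
 [ 502.8  -61.1  509.2]]
11089 [[ 462.9 -155.2    4. ]
 [ 490.3 -101.6  108.5]
 [ 537.7  -76.1  109.9]]
```

View pics/w5.png

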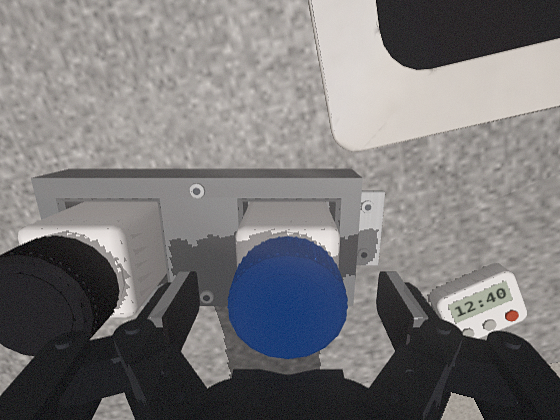

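The jar is seated in the well with the jaws open around the blue cap at (288,297). The cap top reads 108.5 mm, against 109 if fully down. Now the cap's exact centre.

```bash
python3 - <<'E'
from h import *
p=ctrl.get_image('wrist');X=cloud(p)
c=X[(np.hypot(X[...,0]-486,X[...,1]+100)<40)&(abs(X[...,2]-108.5)<2.5)&(p["color"][...,2].astype(int)>p["color"][...,0]+50)]
print(len(c),cv2.minEnclosingCircle(c[:,:2].astype(np.float32)))
to(486.3,-100.5,79,-0.222)
E
```

```text
9474 ((484.3571472167969, -99.372314453125), 26.855852127075195)
clk 11.82 pos [ 488.1 -100.6   81.5] rot [-3.14  -0.004 -0.222] F [-0.9 -0.5 -0.5] w 85.4 q7 -1.75
turn [-0.01 -0.04  0.  ] shift now [-0.06  0.01  0.08] shift after turn [-0.06  0.01  0.08]
```

```bash
python3 -m crank '[[[-0.11,0,0.06,0,-0.04,0],[0,0,0,0,0,0]]]'; python3 -m crank '[[[0,0,0,0,0,0],[0,0,0,0,0,0],[0,0,0,0,0,0],[0,0,0,0,0,0],[0,0,0,0,0,0],[0,0,0,0,0,0],[0,0,0,0,0,0],[0,0,0,0,0,0]]]' 1; python3 -c "from h import *;to(485,-99.8,80,-0.222)"
```

```text
clock: 11.98
eef_pos: [484.3, -99.8, 79.4]
tool_rot: [-3.14, 0.001, -0.222]
force: [0.2, 0.2, -0.7]
width: 85.4
clock: 12.65
eef_pos: [483.6, -99.5, 78.9]
tool_rot: [-3.14, 0.002, -0.222]
force: [-0.9, 0.4, 2.4]
width: 52.5
clk 12.65 pos [483.6 -99.5  78.9] rot [-3.14e+00  2.00e-03 -2.22e-01] F [-0.9  0.4  2.4] w 52.5 q7 -1.75
turn [-0.01  0.02  0.  ] shift now [ 0.05  0.   -0.04] shift after turn [ 0.05  0.   -0.04]
```

```bash
python3 -m crank '[[[0,0,-0.01,0,0,-0.8],[0,0,-0.01,0,0,-0.8],[0,0,-0.01,0,0,-0.8],[0,0,-0.01,0,0,-0.8]]]'; python3 -c "from h import *;to(484.3,-99.6,81,1.3);print(ctrl.read_state()['torque'])"
```

```text
clock: 12.98
eef_pos: [483.8, -100.6, 79.6]
tool_rot: [-3.141, 0.002, 0.121]
force: [0.2, -0.1, -0.1]
width: 52.8
clk 12.98 pos [ 483.8 -100.6   79.6] rot [-3.141e+00  2.000e-03  1.210e-01] F [ 0.2 -0.1 -0.1] w 52.8 q7 -1.54
turn [-2.000e-02  1.000e-02 -1.126e+01] shift now [ 0.02 -0.03 -0.05] shift after turn [ 0.03  0.01 -0.05]
[-0.00661225  0.00744198 -0.3448588 ]
```

```bash
python3 -m crank '[[[0.02,-0.02,-0.01,0,0,-0.9],[0,0,-0.01,0,0,-0.9],[0,0,-0.01,0,0,-0.9],[0,0,-0.01,0,0,-0.9],[0,0,-0.01,0,0,-0.9]]]'; python3 -c "from h import *;to(484.3,-99.6,82,1.33);print(ctrl.read_state()['torque'])"
```

```text
clock: 13.4
eef_pos: [484.6, -100.6, 80.9]
tool_rot: [-3.14, 0.001, 0.609]
force: [0.2, 0.5, -0.5]
width: 52.6
clk 13.4 pos [ 484.6 -100.6   80.9] rot [-3.14e+00  1.00e-03  6.09e-01] F [ 0.2  0.5 -0.5] w 52.6 q7 -1.22
turn [-0.02  0.   -6.89] shift now [ 0.01 -0.03 -0.04] shift after turn [ 0.03 -0.02 -0.04]
[ 0.02993049 -0.1204474  -0.15851907]
```

```bash
python3 -m crank '[[[0.01,-0.02,-0.01,0,0,-0.9],[0,0,-0.01,0,0,-0.9],[0,0,-0.01,0,0,-0.9],[0,0,-0.01,0,0,-0.9],[0,0,0,0,0,-0.9],[0,0,0,0,0,-0.9],[0,0,0,0,0,-0.6]]]'; python3 -c "from h import *;to(484.3,-99.6,82,1.33);print(ctrl.read_state()['torque'])"
```

```text
clock: 13.98
eef_pos: [484.2, -99.9, 82.2]
tool_rot: [-3.139, -0.0, 1.268]
force: [-0.5, -0.9, 2.4]
width: 52.4
clk 13.98 pos [484.2 -99.9  82.2] rot [-3.139 -0.     1.268] F [-0.5 -0.9  2.4] w 52.4 q7 -0.76
turn [-0.02 -0.   -0.59] shift now [0.01 0.   0.01] shift after turn [0.01 0.   0.01]
[ 0.00882948  0.10260288 -0.00186865]
```

```bash
python3 -m crank '[[[0,0,0,0,0,-0.5],[0,0,0,0,0,0],[0,0,-0.1,0,0,0],[0,0,-0.1,0,0,0]]]'; python3 - <<'E'
from h import *
to(484.3,-99.6,112,1.33);s=ctrl.read_state();print(s['torque'])
E
```

```text
clock: 14.32
eef_pos: [483.7, -100.1, 87.9]
tool_rot: [-3.138, -0.001, 1.322]
force: [1.3, -0.6, -0.4]
width: 52.1
clk 14.32 pos [ 483.7 -100.1   87.9] rot [-3.138e+00 -1.000e-03  1.322e+00] F [ 1.3 -0.6 -0.4] w 52.1 q7 -0.71
turn [-0.03 -0.01 -0.08] shift now [ 0.02  0.01 -0.8 ] shift after turn [ 0.02  0.02 -0.8 ]
[-0.03444322 -0.04630143  0.00492903]
```

Lifted about 5 mm with only the cap's weight on the wrist, so the thread has let go. Tight was TCP z ≈ 78.9, so the target is about 113, with the edge 15 mm above the rim.

```bash
python3 -m crank '[[[0.02,0.01,-0.2,0,0,0],[0,0,-0.2,0,0,0],[0,0,-0.2,0,0,0],[0,0,-0.15,0,0,0],[0,0,0,0,0,0],[0,0,0,0,0,0]]]'; python3 - <<'E'
from h import *
to(484.3,-99.6,113,1.33)
a=ctrl.get_image('scene');b=ctrl.get_image('side');w=ctrl.get_image('wrist')
to(484.3,-99.6,113,1.33)
cr=lambda p,u,v,f:cv2.resize(p["color"][v-45:v+45,u-60:u+60],(400,300),interpolation=cv2.INTER_CUBIC)
im=np.vstack([np.hstack([cr(a,320,235,1),cr(b,275,235,1)]),np.hstack([cv2.resize(w["color"],(400,300)),np.zeros((300,400,3),np.uint8)])])
cv2.imwrite("pics/end1.png",im[:,:,::-1])
X=cloud(w);c=X[(np.hypot(X[...,0]-486,X[...,1]+100)<40)&(abs(X[...,2]-143)<5)&(w["color"][...,2].astype(int)>w["color"][...,0]+50)]
print(len(c),np.median(c,0),cv2.minEnclosingCircle(c[:,:2].astype(np.float32)))
E
```

```text
clock: 14.82
eef_pos: [484.7, -99.7, 113.9]
tool_rot: [-3.139, -0.001, 1.319]
force: [1.0, 0.4, -0.4]
width: 52.2
clk 14.82 pos [484.7 -99.7 113.9] rot [-3.139e+00 -1.000e-03  1.319e+00] F [ 1.   0.4 -0.4] w 52.2 q7 -0.68
turn [-0.02 -0.01 -0.11] shift now [ 0.   -0.01  0.03] shift after turn [ 0.   -0.01  0.03]
clk 14.97 pos [484.4 -99.7 113.3] rot [-3.139e+00 -1.000e-03  1.319e+00] F [-0.4  0.  -0.1] w 52.4 q7 -0.68
turn [-0.03 -0.01 -0.11] shift now [ 0.   -0.    0.01] shift after turn [ 0.   -0.    0.01]
10597 [485.43707472 -94.84542945 143.32706053] ((484.4287109375, -98.29766845703125), 27.359355926513672)
```

View pics/end1.png

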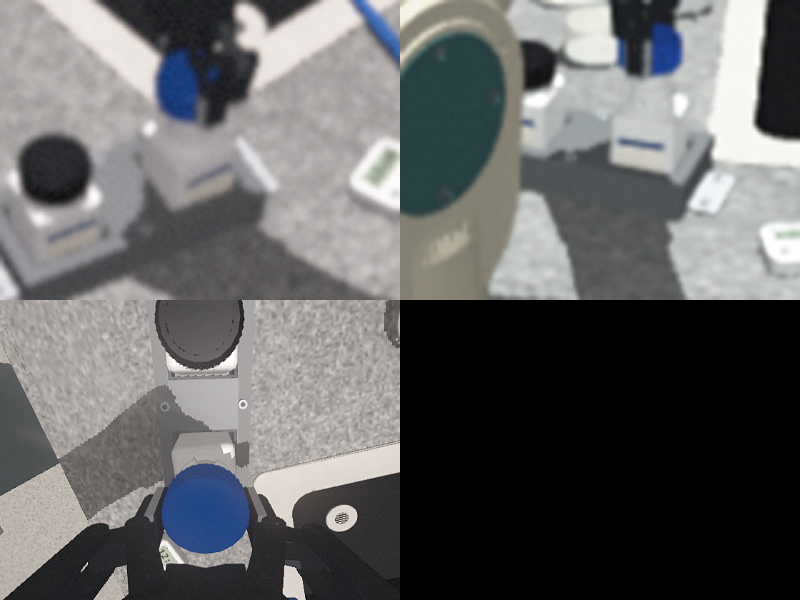

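The cap is held clear above the jar and the jar's neck is visible in the side crop. The cap top is at 143.3 mm, so its edge is 15 mm above the rim (102 mm if the jar is fully down). Last check: jar height and centring.

```bash
python3 - <<'E'
from h import *
a=np.radians(77.28);ey=np.array([np.cos(a),np.sin(a)]);ex=np.array([ey[1],-ey[0]]);w0=np.array([484.2,-100.0])
for n in("wrist","side","scene"):
  p=ctrl.get_image(n);X=cloud(p);ok=p["depth"]>0
  l=np.dstack([(X[...,:2]-w0)@ex,(X[...,:2]-w0)@ey]);z=X[...,2]
  m=ok&(abs(l).max(2)<36)
  s=m&(z>70)&(z<85)&(abs(l).max(2)<26); f=m&(z>45)&(z<70); k=m&(z>90)&(z<104)
  print(n,"shoulder",s.sum(),np.median(z[s]),"body x",np.percentile(l[f][:,0],[2,98]).round(1),"y",np.percentile(l[f][:,1],[2,98]).round(1),f.sum(),"rim",k.sum(),np.percentile(z[k],95) if k.sum() else "")
to(484.3,-99.6,113,1.33)
E
```

```text
wrist shoulder 1959 77.6722207807426 body x [-27.   23.2] y [24.7 29.5] 752 rim 125 92.83994106675864
side shoulder 97 78.37030353519717 body x [-32.4  13.6] y [-31.6  24. ] 181 rim 82 100.96387735923103
scene shoulder 170 80.47170965635937 body x [-31.2  22. ] y [-28.9  27.2] 177 rim 61 102.5574750849808
clk 15.12 pos [484.3 -99.6 113.1] rot [-3.138e+00 -1.000e-03  1.319e+00] F [-0.3 -0.2 -0.7] w 52.1 q7 -0.68
turn [-0.03 -0.01 -0.11] shift now [-0.  0.  0.] shift after turn [-0.  0.  0.]
```

```bash
python3 -c "from h import *;print(ctrl.finish_job())"
```

```text
the job is handed in; nothing more can be done
None
```

The jar is open in the free (−y) well, and the gripper is still holding the cap level about 15 mm above its mouth. I handed the job in at about 15 s; no verdict is reported.

I gripped the jar by the top of its body, squared and centred it over the well, and lowered it fully. Then I took hold of the cap, turned it about 1.54 rad anticlockwise and lifted it straight up.

**Last checks**
- **Jar fully down:** the wrist camera put its shoulder at 77.7 mm and the side camera at 78.4 mm, against 78 mm expected. The scene camera read 80.5 mm, which is within its coarser error.
- **Cap gap:** the cap top was at 143.3 mm, so its lower edge is about 15 mm above the rim.
- **Thread released:** the turning torque had dropped to about zero before I lifted. During the lift the wrist carried less than 1 N, so the jar did not come up with the cap.
- **Cap centred:** the tool stayed within about 1 mm sideways from closing on the cap to the final pose. The last camera check of the jar's position was too noisy to confirm centring to better than about 2 mm.
- **Other things:** the black-capped jar still stood in its well in the last pictures. I did not re-measure the other bystanders, but the arm did not approach them at low height.

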